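# Unlatch the trailer coupler and hold the tongue up off the ball

## Task

The aluminium tongue in the set-up jig on the welding bench is latched onto its ball mount. Pull the coupler's latch handle sideways, straight out from the coupler against its spring until the ball is freed, and lift the tongue off the ball by that same handle, without disturbing the tools and offcuts lying around. Finish while holding it: keep hold of the handle, with the coupler's rim raised to at least 30 mm above the top of the ball, steady and not resting on anything.

Things in the scene. Friction and masses are not known exactly. Their poses are not given: they have to be found in the camera images.
- hitch_jig: Rigid set-up jig bolted to the bench: base plate 130 x 660 x 10 mm; receiver tube with ball mount at one end (64 mm square, y +0.10 to +0.23 m, top 74 mm high); frame stub with two hinge lugs at the other (top 128 mm). Origin on the bench directly below the ball's centre; +y from ball to receiver, -y along the tongue to its hinge, +x the way the latch is pulled, z up.
- hitch_ball: The steel hitch ball, 50 mm diameter, on a 26 mm neck, fixed to the ball mount; it sits inside the coupler at the start. Origin at the ball's centre, 95 mm above the bench; axes as hitch_jig.
- ball_top (a point): Topmost point of the hitch ball, 120 mm above the bench.
- tongue_hinge (a point): Centre of the tongue's hinge bolt, 360 mm from the ball along the jig's -y, 95 mm above the bench. The hinge axis is the jig's x axis.
- tongue (a joint): Angle of the tongue about its hinge in rad: 0 = down, coupler seated on the ball; grows as the coupler end rises (stop at 0.7). The tongue falls back by its own weight when let go; raising it at the handle takes about 7 to 8 N.
- coupler: Cast coupler on the tongue's end: domed socket, 62 mm outside diameter, over the ball, and a 52 mm square sleeve over the 40 mm tongue tube. Origin: socket centre (= ball centre when seated); dome top 31 mm above. Axes as hitch_jig when seated; turns with the tongue. On its +x side a low latch housing and boss, 60 mm long, reach 60 mm out, tops 14 mm below the origin.
- coupler_rim (a point): Centre of the open lower rim of the coupler's socket, 18 mm below the coupler's origin. Seated, it lies 43 mm below ball_top; it must end at least 30 mm above it, that is a rise of at least 73 mm, about 0.21 rad or more of tongue.
- latch (a joint): Travel of the latch in m: 0 = sprung in, its fork under the ball, coupler locked on; grows as the handle is pulled straight out along the coupler's +x; end stop at 0.026. The ball is free from about 0.020: pull to the stop and stay there until the coupler has risen some 30 mm. The spring pulls back with about 4 N at 0 and 13 N at the stop.
- latch_handle: The latch's stirrup handle beside the coupler: a level round grip tube, 14 mm diameter, 78 mm long, parallel to the tongue, on two 8 mm legs 90 mm apart. Origin: the grip's middle, at the start 78 mm from the ball's centre along the jig's +x, 133 mm above the bench; y along the grip, x the pull direction. 40 mm free between grip and dome. Take it from above, closing along x.
- wrench: Bystander: steel wrench 200 mm long, lying by the tongue. Leave it alone.
- hitch_pin: Bystander: bent steel hitch pin 14 mm thick, 140 mm long, lying by the jig. Leave it alone.
- weld_magnet: Bystander: flat black and steel triangular welding magnet, 75 mm wide, 16 mm thick, lying on the jig's base plate under the tongue. Leave it alone.
- tube_offcut: Bystander: steel square tube offcut 50 x 50 mm, standing 55 mm high. Leave it alone.
- hammer: Bystander: hammer 290 mm long, lying at the left. Leave it alone.
- pliers: Bystander: pliers with blue grips, 215 mm long, lying at the left. Leave them alone.
- c_clamp: Bystander: steel C-clamp, 180 mm long, lying at the right. Leave it alone.
- tape_measure: Bystander: tape measure, 65 x 36 x 62 mm, standing at the right. Leave it alone.

How it is judged (in metres and radians):
On the way, in this order (a step that is already met when the one before it is completed fails the run):
1. the latch is pulled out at least 15 mm while the coupler is still down on the ball (value of joint latch above 0.015 m and value of joint tongue below 0.03 rad).
2. the coupler is lifted off: its rim is above the top of the ball (z of coupler_rim in the frame of ball_top above 0.01 m), for 0.2 s.
At the end, for the whole second after the job is handed in: The gripper still holds the latch handle (more than 3 N on it), the coupler's rim is at least 27 mm above the top of the ball, the coupler does not touch the ball, and the tongue is still (below 0.05 rad/s) (z of coupler_rim in the frame of ball_top above 0.027 m and contact force between the fingers and latch_handle above 3 N and contact force between coupler and hitch_ball below 0.5 N and velocity of joint tongue between -0.05 and 0.05 rad/s); the arm keeps its last pose, push and grip.
It fails at once if a bystander is pushed more than 25 mm from its place (distance of any of wrench, hitch_pin, weld_magnet, tube_offcut, hammer, pliers, c_clamp, tape_measure from where it was at the start of the episode above 0.025 m).
It also fails if it takes over 32 s, if anything falls off the work surface, if the arm or the gripper's body presses on something with over 40 N, if the wrist force passes 120 N, or if a joint passes its speed limit or range.

## Robot

A 6-joint arm with a two-finger parallel gripper is mounted at the origin on the work surface. World frame = base frame: x ahead of the robot, y to its left, z up, the work surface at z = 0. Lengths are in mm, angles in rad, forces in N, time in s.
With the tool pointing down it reaches from about 300 to 775 mm from the base axis. Payload 14.6 kg.
Tool frame: the origin (TCP) lies on the centre line of the jaws, within the pads' length; the fingertips stand 14 mm ahead of it and the grasp point (between the pads) lies 5 mm behind it (tip_extent is the distance from the TCP to the fingertips, in mm); z points along the fingers, y is the line along which they close (so a half turn about z gives the same grasp; the last joint's range is limited). The gripper opens to 85 mm and grips with 20 to 120 N. Pads are 22 mm wide; open, the fingers measure 114 mm over their backs; the gripper's body (76 mm by 85 mm) begins 54 mm behind the grasp point. The pads swing forward as they close: fully open they stand 13 mm farther back than shut.
Start: joints at [-1.281, 0.3, 1.521, -0, 1.321, -0.067], TCP at [192.095, -515.353, 245.281] pointing down, gripper open.
Joint ranges: [-3.03, 3.03], [-0.79, 2.21], [0.23, 2.52], [-1.04, 4.18], [0, 3.07], [-2.55, 2.55]. Speed limits (rad/s): [2.22, 2.22, 2.57, 3.14, 3.14, 3.14].

## Interface

Orientations are given as [roll, pitch, yaw] about the fixed x, y, z axes, in that order (R = Rz(yaw) Ry(pitch) Rx(roll)).
In Python, from rig import * gives the robot as it stands.
- The arm moves only by the tool send_rows, never from a script. Its argument "moves" is a list of rows, each an object with "dp": the shift along the tool's x, y, z each as a share of 250 mm, from -1 to 1, a list of three; "yaw": the turn about the tool's z as a share of 360 degrees, from -1 to 1; "gripper": the opening, from 0 (shut) to 1 (fully open). A call has 1 to 8 rows; each row shifts and turns the commanded pose from where the row before left it, along the tool's axes as they then stand; what a row does not reach is not made up. A row lasts 1/8 s, in which the tool goes at most 62.5 mm and 10.7 degrees, less where a joint would pass 70% of its speed; a pose out of reach is approached as far as the arm can. A call with a number of a shift or a turn outside -1 to 1 is refused whole. A call with a gripper value outside its range is refused whole. The fingers move at their own pace and stop on an object; the grip force is fixed at half the most. Time passes only in rows, so rows that do not move let the fingers close. It gives the time, the measured TCP pose, the force, the opening and the grip force at its end, in the units of the state.
- observe(): the state, without advancing time (a new reading comes with each control period).
- read_camera(name): name is "scene" or "top"; returns a dict with "image" (480x640x3 uint8, red, green, blue), "range_z" (480x640 float32, mm along the optical axis (not along the pixel's ray), 0 where there is no reading), "camera_matrix" (3x3 intrinsics, pixels), "R" (3x3) and "t" (3): a world point X has camera coordinates R X + t. Camera axes: x right, y down, z forward; pixel columns grow to the right and rows downward; lengths in mm; the calibration is good to about 2 mm. A picture is of the moment at which its call begins.
- hand_in(): hands the job in; it is judged then, once.
Trained networks look in a picture, given as the dict that the camera call returned (one of the last four; its "shot" number tells which), for a name from the list of things; names that differ only in an ending like _2 or _b are one class to them, and where a whole thing is asked for, a point or a joint stands for the part that bears it (a point fixed in the world has none). Each returns a list of dicts, best first, with "score" (0 to 1); they miss things now and then, are a little off and sometimes report something else, mostly with a low value. They report only what shows in the picture. A call takes as long as a camera call.
- recognise(picture, target): "extent" ([left, top, width, height] in pixels, round what is visible of it).
- silhouettes(picture, target): "region" (480x640 bool, what is visible of it) and "extent" ([left, top, width, height] in pixels, round what is visible of it).
The state is a dict: "clock": time; "q": joint angles; "qd": joint speeds; "joint_efforts": joint torques, N m; "position": TCP position; "ee_rot": TCP orientation; "contact_force": force on the tool from outside, world axes, zero at the start; "ft_torque": the same for the moment, N m; "grip_width": finger opening in mm; "grip_force": force on a finger pad.
Only numpy, scipy, OpenCV 4.12 (cv2) and the standard library are available. Lean on these libraries where they do the work, as an engineer would, in place of code of your own. Each camera call takes 0.05 s, during which the arm holds its last target. There are 200 camera calls.

## Working session

There is one attempt and no reset: what is moved stays moved. The work goes in short steps, Python scripts to look and compute and a tool call to move; the robot and the scene stay as the last step left them, time stands still between calls to the robot, and variables do not carry over. Pictures are saved under pics/ and viewed, at most 10 in all, crops included, and the job is handed in when it is done.

Besides the shell and the picture viewer there is one more tool, called after ">>>" in YAML: its name, and indented under it one key for each argument. send_rows: Moves the arm, as the interface text tells. Shift numbers are shares of 250 mm and turn numbers shares of 360 degrees, none past 1 either way. Its arguments: {"type":"object","properties":{"moves":{"type":"array"}},"required":["moves"]}

```bash
mkdir -p pics
cat > h.py <<'E'
from rig import *
import numpy as np, cv2
def pts(p,mask):
    v,u=np.nonzero(mask&(p["range_z"]>0)); z=p["range_z"][v,u]
    K=np.array(p["camera_matrix"]); c=np.linalg.inv(K)@np.array([u,v,np.ones_like(u)])*z
    return (np.array(p["R"]).T@(c-np.array(p["t"]).reshape(3,1))).T
E
python3 - <<'E'
from h import *
s=observe(); print({k:s[k] for k in("clock","position","ee_rot","grip_width","contact_force")})
for n in("top","scene"):
    p=read_camera(n); cv2.imwrite(f"pics/{n}0.png",p["image"][:,:,::-1])
    for t in("latch_handle","coupler","hitch_jig","wrench","hitch_pin","tube_offcut"):
        for r in silhouettes(p,t)[:2]:
            P=pts(p,r["region"]); print(n,t,round(r["score"],2),r["extent"],len(P),np.median(P,0).round(),np.percentile(P,[2,98],0).round().tolist() if len(P) else'')
E
```

```text
{'clock': 0.0, 'position': array([ 192.02877952, -515.14067133,  244.69515103]), 'ee_rot': array([-3.14037201e+00, -8.52539481e-05,  3.56790452e-01]), 'grip_width': 85.38512372954082, 'contact_force': array([-0.57416516, -0.18290834, -0.45309718])}
top latch_handle 0.55 [212.0, 211.3, 42.7, 26.9] 360 [584. 241. 133.] [[559.0, 194.0, -4.0], [611.0, 295.0, 143.0]]
top latch_handle 0.47 [246.2, 282.5, 30.6, 19.8] 129 [402. 192.  49.] [[374.0, 148.0, 6.0], [426.0, 204.0, 60.0]]
top coupler 0.98 [212.2, 213.1, 88.9, 50.2] 2078 [543. 188. 120.] [[488.0, 84.0, 2.0], [601.0, 277.0, 141.0]]
top hitch_jig 0.57 [163.3, 161.9, 248.9, 143.9] 11929 [549. 119.  71.] [[399.0, -186.0, 5.0], [713.0, 410.0, 129.0]]
top wrench 0.93 [255.9, 166.4, 68.5, 42.6] 555 [705.  97.   7.] [[653.0, 14.0, -3.0], [755.0, 184.0, 13.0]]
top hitch_pin 0.61 [170.6, 205.7, 50.0, 34.0] 312 [586. 366.  13.] [[564.0, 301.0, -1.0], [632.0, 427.0, 20.0]]
top tube_offcut 0.74 [247.1, 286.8, 28.7, 16.9] 170 [405. 191.  49.] [[372.0, 148.0, 1.0], [429.0, 204.0, 60.0]]
top tube_offcut 0.48 [109.2, 213.4, 69.3, 97.0] 1202 [512. 50
[... 155 characters left out ...]
 281.0, 142.0]]
scene coupler 0.68 [347.2, 215.8, 61.6, 38.6] 1119 [555. 178. 118.] [[507.0, 85.0, 60.0], [605.0, 267.0, 139.0]]
scene hitch_jig 0.64 [262.6, 194.7, 174.0, 138.3] 7567 [601.  46.  74.] [[438.0, -202.0, 3.0], [744.0, 412.0, 128.0]]
scene wrench 0.76 [352.3, 277.1, 41.0, 39.4] 307 [712.  93.   6.] [[661.0, 20.0, -3.0], [753.0, 181.0, 11.0]]
scene hitch_pin 0.66 [416.9, 240.8, 34.1, 26.0] 171 [593. 372.  11.] [[570.0, 301.0, 3.0], [637.0, 429.0, 20.0]]
scene tube_offcut 0.71 [347.3, 208.3, 21.1, 20.6] 321 [406. 173.  38.] [[376.0, 147.0, 2.0], [435.0, 203.0, 57.0]]
scene tube_offcut 0.2 [346.5, 214.5, 62.7, 42.6] 1288 [555. 186. 117.] [[478.0, 84.0, 10.0], [604.0, 277.0, 139.0]]
```

```bash
ls pics
```

```text
scene0.png
top0.png
```

Run:
```python
from h import *
for n in("top",):
    p=read_camera(n); m=np.zeros((480,640),bool); m[200:250,200:270]=1
    cv2.imwrite("pics/crop.png",cv2.resize(p["image"][140:340,120:440,::-1],None,fx=2.5,fy=2.5,interpolation=2))
for n in("top","scene"):
    p=read_camera(n); r=silhouettes(p,"latch_handle")[0]["region"]
    P=pts(p,r); P=P[(P[:,2]>128)&(P[:,2]<146)]
    c,d=P[:,:2].mean(0),np.linalg.svd(P[:,:2]-P[:,:2].mean(0))[2][0]
    s=(P[:,:2]-c)@d; print(n,len(P),c,d,np.percentile(s,[1,99]),c+d*(s.max()+s.min())/2, np.percentile(P[:,2],[5,50,95]))
    P=pts(p,np.ones((480,640),bool)); 
    # receiver tube top & dome
    D=P[(P[:,2]>100)&(P[:,2]<135)&(abs(P[:,0]-550)<200)&(P[:,1]>-300)&(P[:,1]<400)]
    j=D[(D[:,2]>110)&(D[:,2]<127)]
    print(len(D), D[D[:,2].argsort()[-5:]].round())
    p0=np.linalg.svd(D[:,:2]-D[:,:2].mean(0),full_matrices=False)[2][0]; print('tongue dir',p0,D[:,:2].mean(0))
```

```text
top 180 [583.03486019 237.90757731] [-0.3757078   0.92673818] [-45.36389311  45.12115544] [583.02907621 237.92184433] [132.8200496  138.67608587 143.06078892]
3140 [[604. 199. 135.]
 [599. 199. 135.]
 [574. 250. 135.]
 [572. 252. 135.]
 [601. 194. 135.]]
tongue dir [-0.37188182  0.92828008] [578.6976185   47.98667159]
scene 99 [591.32570997 234.97259579] [ 0.37830282 -0.9256819 ] [-40.77276055  42.84426183] [591.89911351 233.56951538] [130.9344047  137.05191384 142.22424851]
2031 [[586. 259. 135.]
 [582. 261. 135.]
 [608. 204. 135.]
 [595. 231. 135.]
 [582. 233. 135.]]
tongue dir [-0.34794983  0.93751316] [598.4967508   26.13649584]
```

View pics/crop.png

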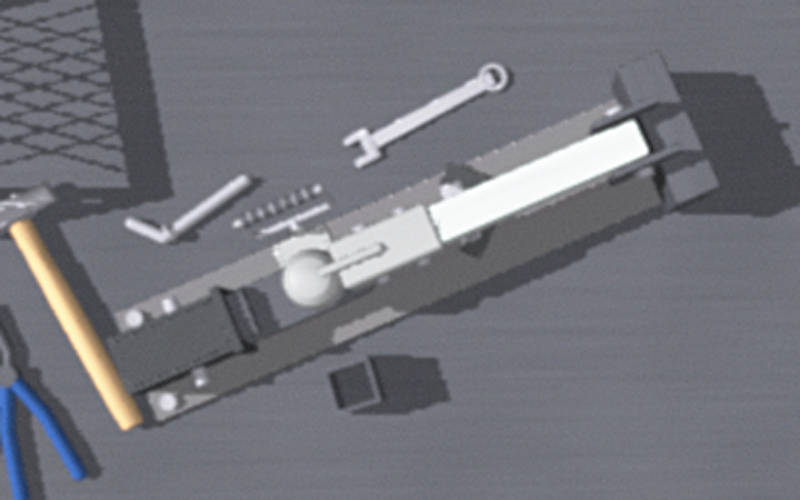

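View pics/scene0.png

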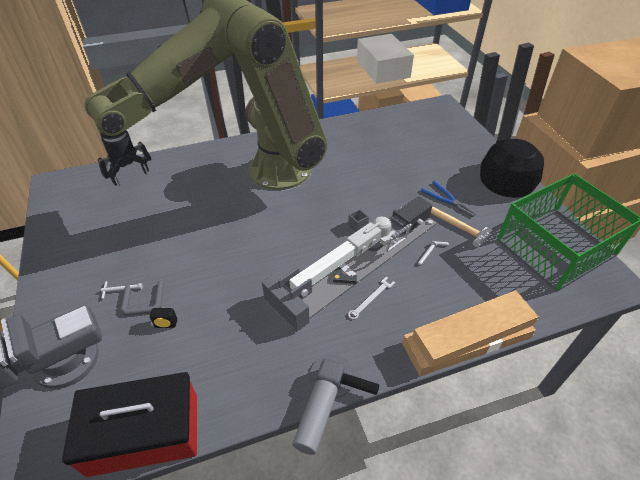

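Run:
```python
from h import *
from scipy.optimize import least_squares
p=read_camera("top")
cv2.imwrite("pics/crop2.png",cv2.resize(p["image"][195:275,195:295,::-1],None,fx=7,fy=7,interpolation=2))
for n in("top","scene"):
    p=read_camera(n)
    P=pts(p,np.ones((480,640),bool)); 
    B=P[(P[:,2]>100)&(P[:,2]<130)&(np.hypot(P[:,0]-512,P[:,1]-209)<29+10)]
    f=lambda c:np.linalg.norm(B-[c[0],c[1],95],axis=1)-31
    o=least_squares(f,[512,209],loss="soft_l1",f_scale=1.5); print(n,len(B),'ball',o.x,np.median(abs(o.fun)))
    T=P[(P[:,2]>105)&(P[:,2]<122)]; 
    d0=np.array([-.372,.928]);x0=np.array([.928,.372]); r=T[:,:2]-o.x
    k=(abs(r@x0)<35)&(r@d0<-110)&(r@d0>-310); T=T[k]; c=T.mean(0); d=np.linalg.svd(T-c,full_matrices=False)[2][0]; print('tube',len(T),c,d)
    H=P[(P[:,2]>120)]; r=H[:,:2]-o.x; k=(r@x0>45)&(r@x0<110)&(abs(r@d0)<60);H=H[k];r=r[k]
    print('handle local x,y,z pctl',np.percentile(r@x0,[2,50,98]),np.percentile(r@d0,[2,50,98]),np.percentile(H[:,2],[2,50,98]),H.mean(0))
```

```text
top 500 ball [512.11998505 206.32802932] 3.6178805476878715
tube 1201 [592.94003679  12.16704643 115.36012102] [-0.38780197  0.92162975  0.01443007]
handle local x,y,z pctl [71.98331322 77.41889508 85.05440089] [-43.62019568   2.28561788  49.35972563] [123.80191999 138.68723918 143.51897264] [583.37346646 237.49926563 137.94824108]
scene 217 ball [517.98262801 205.85371911] 2.427529379671327
tube 751 [600.1351161   12.3197718  114.27870341] [ 0.38051902 -0.92469444 -0.01206115]
handle local x,y,z pctl [70.09510623 78.87665413 84.35002613] [-43.30757449   0.22704083  49.46867465] [124.15692051 136.09625752 141.61387086] [591.10980599 234.73368835 135.74158088]
```

View pics/crop2.png

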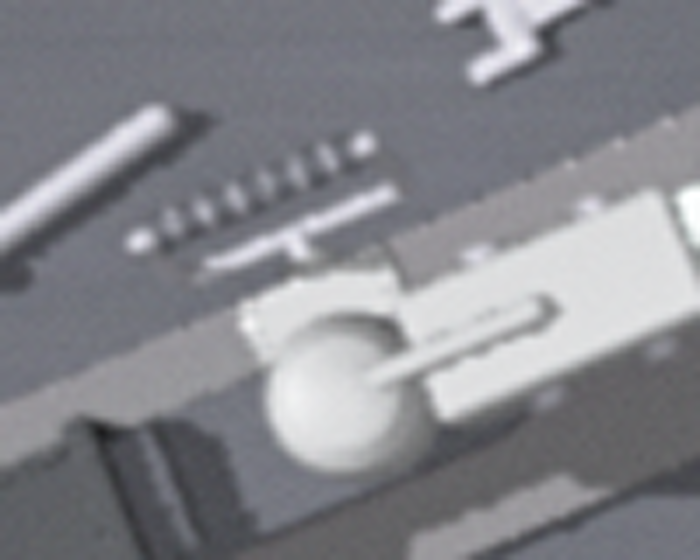

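Run:
```python
from h import *
def ray(p,u,v,z):
    K=np.array(p["camera_matrix"]);R=np.array(p["R"]);t=np.array(p["t"]).ravel()
    C=-R.T@t; d=R.T@np.linalg.inv(K)@[u,v,1]; return C+d*(z-C[2])/d[2],C
p=read_camera("top")
for c in((140,240),(365,142),(250,193)): print(ray(p,195+(c[0]+.5)/7-.5,195+(c[1]+.5)/7-.5,133))
q=read_camera("scene"); cv2.imwrite("pics/crop3.png",cv2.resize(q["image"][205:265,360:430,::-1],None,fx=10,fy=10,interpolation=2))
for a in(583,588,593):
    K=np.array(q["camera_matrix"]);x=K@(np.array(q["R"])@[a,237,133]+np.array(q["t"]).ravel());print(a,((x[:2]/x[2]-[360,205])+.5)*10-.5)
```

```text
(array([567.66381425, 281.47995266, 133.        ]), array([4.27056036e+02, 5.49729684e-01, 1.29010856e+03]))
(array([602.12996734, 200.05505743, 133.        ]), array([4.27056036e+02, 5.49729684e-01, 1.29010856e+03]))
(array([584.15417876, 241.73457056, 133.        ]), array([4.27056036e+02, 5.49729684e-01, 1.29010856e+03]))
583 [395.27226498 258.39742641]
588 [402.20972619 269.26042474]
593 [409.17813999 280.17189006]
```

View pics/crop3.png

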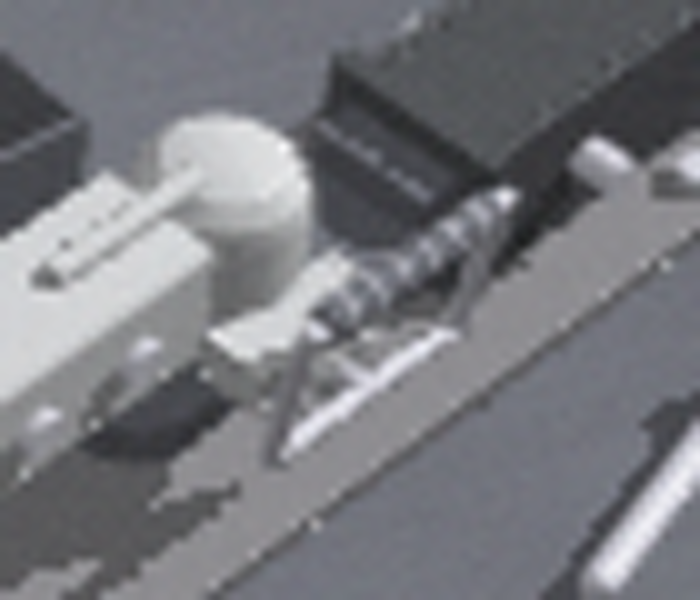

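>>> send_rows:
  moves:
    - {"dp":[0,0,0],"yaw":-0.0284,"gripper":0.47}
    - {"dp":[0,0,0],"yaw":-0.0284,"gripper":0.47}
    - {"dp":[0,0,0],"yaw":-0.0284,"gripper":0.47}
    - {"dp":[0,0,0],"yaw":-0.0284,"gripper":0.47}
    - {"dp":[0,0,0],"yaw":-0.0284,"gripper":0.47}
    - {"dp":[0,0,0],"yaw":-0.0284,"gripper":0.47}
    - {"dp":[0,0,0],"yaw":-0.0284,"gripper":0.47}
    - {"dp":[0,0,0],"yaw":-0.0284,"gripper":0.47}

```text
clock: 2.2
position: [192.1, -515.4, 245.3]
ee_rot: [-3.142, -0.0, 1.79]
contact_force: [1.0, -0.1, -0.2]
grip_width: 40.2
grip_force: 0.0
```

>>> send_rows:
  moves:
    - {"dp":[0,0,0],"yaw":-0.0284,"gripper":0.47}
    - {"dp":[0.1566,0.1857,0],"yaw":0,"gripper":0.47}
    - {"dp":[0.1566,0.1857,0],"yaw":0,"gripper":0.47}
    - {"dp":[0.1566,0.1857,0],"yaw":0,"gripper":0.47}
    - {"dp":[0.1566,0.1857,0],"yaw":0,"gripper":0.47}
    - {"dp":[0.1566,0.1857,0],"yaw":0,"gripper":0.47}
    - {"dp":[0.1566,0.1857,0],"yaw":0,"gripper":0.47}
    - {"dp":[0.1566,0.1857,0],"yaw":0,"gripper":0.47}

```text
clock: 3.2
position: [388.3, -136.1, 245.6]
ee_rot: [3.141, 0.001, 1.963]
contact_force: [1.6, -1.5, -0.0]
grip_width: 40.0
grip_force: 0.0
```

>>> send_rows:
  moves:
    - {"dp":[0.1566,0.1857,0],"yaw":0,"gripper":0.47}
    - {"dp":[0.1566,0.1857,0],"yaw":0,"gripper":0.47}
    - {"dp":[0.1566,0.1857,0],"yaw":0,"gripper":0.47}
    - {"dp":[0.1566,0.1857,0],"yaw":0,"gripper":0.47}
    - {"dp":[0.1566,0.1857,0],"yaw":0,"gripper":0.47}
    - {"dp":[0.1566,0.1857,0],"yaw":0,"gripper":0.47}
    - {"dp":[0.1566,0.1857,0],"yaw":0,"gripper":0.47}
    - {"dp":[0,0,0],"yaw":0,"gripper":0.47}

```text
clock: 4.2
position: [583.7, 242.6, 243.5]
ee_rot: [-3.14, -0.0, 1.966]
contact_force: [-0.0, -1.2, -0.0]
grip_width: 39.9
grip_force: 0.0
```

>>> send_rows:
  moves:
    - {"dp":[-0.016,0.004,0.088],"yaw":0,"gripper":0.47}
    - {"dp":[0,0,0.088],"yaw":0,"gripper":0.47}
    - {"dp":[0,0,0.088],"yaw":0,"gripper":0.47}
    - {"dp":[0,0,0.072],"yaw":0,"gripper":0.47}
    - {"dp":[0,0,0],"yaw":0,"gripper":0.47}

```text
clock: 4.82
position: [585.4, 235.7, 160.2]
ee_rot: [-3.139, -0.0, 1.963]
contact_force: [0.0, -0.1, -0.2]
grip_width: 40.4
grip_force: 0.0
```

Run:
```python
from h import *
print(observe()["position"])
q=read_camera("scene"); a=cv2.resize(q["image"][185:265,360:430,::-1],None,fx=6,fy=6,interpolation=2)
p=read_camera("top"); b=cv2.resize(p["image"][195:275,195:260,::-1],None,fx=6,fy=6,interpolation=2)
cv2.imwrite("pics/c4.png",np.hstack([a,b])[:, :800])
```

```text
[585.3639521  235.65396842 160.21091669]
```

View pics/c4.png

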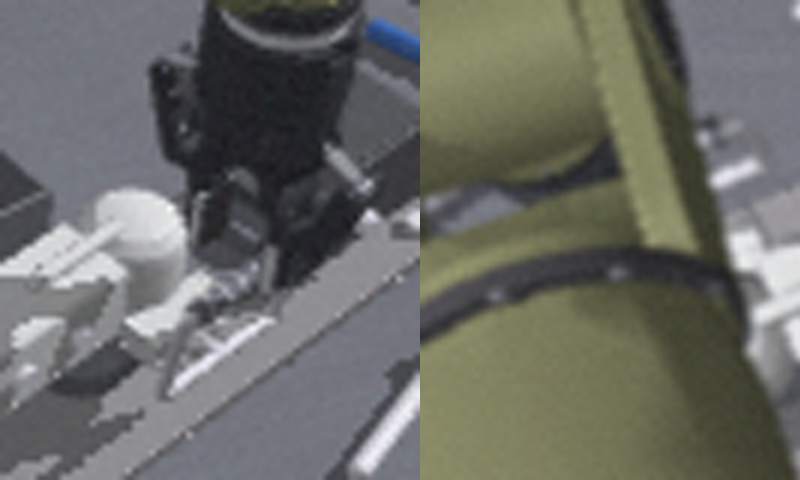

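>>> send_rows:
  moves:
    - {"dp":[0.012,0.008,0.032],"yaw":0,"gripper":0.47}
    - {"dp":[0,0,0.032],"yaw":0,"gripper":0.47}
    - {"dp":[0,0,0.032],"yaw":0,"gripper":0.47}
    - {"dp":[0,0,0.032],"yaw":0,"gripper":0.47}
    - {"dp":[0,0,0],"yaw":0,"gripper":0.47}

```text
clock: 5.55
position: [586.2, 239.6, 128.4]
ee_rot: [-3.14, -0.0, 1.963]
contact_force: [-0.3, -0.3, -0.0]
grip_width: 40.1
grip_force: 0.0
```

>>> send_rows:
  moves:
    - {"dp":[0,0,0],"yaw":0,"gripper":0}
    - {"dp":[0,0,0],"yaw":0,"gripper":0}
    - {"dp":[0,0,0],"yaw":0,"gripper":0}
    - {"dp":[0,0,0],"yaw":0,"gripper":0}
    - {"dp":[0,0,0],"yaw":0,"gripper":0}
    - {"dp":[0,0,0],"yaw":0,"gripper":0}

```text
clock: 6.3
position: [586.5, 239.7, 129.7]
ee_rot: [3.141, 0.0, 1.963]
contact_force: [-3.8, -2.2, 5.6]
grip_width: 12.2
grip_force: 58.7
```

>>> send_rows:
  moves:
    - {"dp":[0,0.016,0],"yaw":0,"gripper":0}
    - {"dp":[0,0.02,0],"yaw":0,"gripper":0}
    - {"dp":[0,0.02,0],"yaw":0,"gripper":0}
    - {"dp":[0,0.02,0],"yaw":0,"gripper":0}
    - {"dp":[0,0.016,0],"yaw":0,"gripper":0}
    - {"dp":[0,0,0],"yaw":0,"gripper":0}

```text
clock: 7.05
position: [607.3, 248.3, 129.6]
ee_rot: [-3.14, 0.0, 1.963]
contact_force: [-10.9, -5.4, 8.0]
grip_width: 11.8
grip_force: 59.2
```

>>> send_rows:
  moves:
    - {"dp":[0,0.008,0],"yaw":0,"gripper":0}
    - {"dp":[0,0.006,0],"yaw":0,"gripper":0}
    - {"dp":[0,0,0],"yaw":0,"gripper":0}

```text
clock: 7.42
position: [610.3, 249.5, 129.6]
ee_rot: [-3.139, -0.0, 1.963]
contact_force: [-12.3, -5.1, 8.8]
grip_width: 12.2
grip_force: 59.3
```

>>> send_rows:
  moves:
    - {"dp":[0,0.004,0],"yaw":0,"gripper":0}
    - {"dp":[-0.004,0,-0.036],"yaw":0,"gripper":0}
    - {"dp":[-0.0055,0,-0.036],"yaw":0,"gripper":0}
    - {"dp":[-0.006,0,-0.036],"yaw":0,"gripper":0}
    - {"dp":[-0.007,0,-0.036],"yaw":0,"gripper":0}
    - {"dp":[0,0,0],"yaw":0,"gripper":0}

```text
clock: 8.18
position: [612.3, 244.4, 163.4]
ee_rot: [-3.135, -0.001, 1.962]
contact_force: [-11.3, -5.2, -8.2]
grip_width: 11.6
grip_force: 58.8
```

>>> send_rows:
  moves:
    - {"dp":[-0.008,0,-0.035],"yaw":0,"gripper":0}
    - {"dp":[-0.009,0,-0.035],"yaw":0,"gripper":0}
    - {"dp":[-0.0095,0,-0.035],"yaw":0,"gripper":0}
    - {"dp":[-0.01,0,-0.035],"yaw":0,"gripper":0}
    - {"dp":[-0.011,0,-0.034],"yaw":0,"gripper":0}
    - {"dp":[-0.0115,0,-0.033],"yaw":0,"gripper":0}
    - {"dp":[-0.012,0,-0.032],"yaw":0,"gripper":0}
    - {"dp":[0,0,0],"yaw":0,"gripper":0}

```text
clock: 9.18
position: [619.5, 227.1, 222.8]
ee_rot: [-3.134, 0.0, 1.962]
contact_force: [-12.5, -9.0, -9.2]
grip_width: 11.9
grip_force: 58.5
```

>>> send_rows:
  moves:
    - {"dp":[0,0,0],"yaw":0,"gripper":0}
    - {"dp":[0,0,0],"yaw":0,"gripper":0}
    - {"dp":[0,0,0],"yaw":0,"gripper":0}

```text
clock: 9.55
position: [619.3, 227.4, 222.2]
ee_rot: [-3.134, 0.0, 1.962]
contact_force: [-11.0, -10.6, -10.0]
grip_width: 11.8
grip_force: 58.6
```

Run:
```python
from h import *
q=read_camera("scene"); cv2.imwrite("pics/c5.png",cv2.resize(q["image"][150:330,230:470,::-1],None,fx=3,fy=3,interpolation=2))
P=pts(q,np.ones((480,640),bool)); r=P[:,:2]-[515,206]; y=r@[-.38,.925]; x=r@[.925,.38]
k=(abs(x)<18)&(y<-110)&(y>-310)&(P[:,2]>100)&(P[:,2]<220)
c=np.polyfit(y[k],P[k,2],1); print("tongue slope",np.arctan(c[0]),k.sum())
```

```text
tongue slope 0.2852606883156974 695
```

View pics/c5.png

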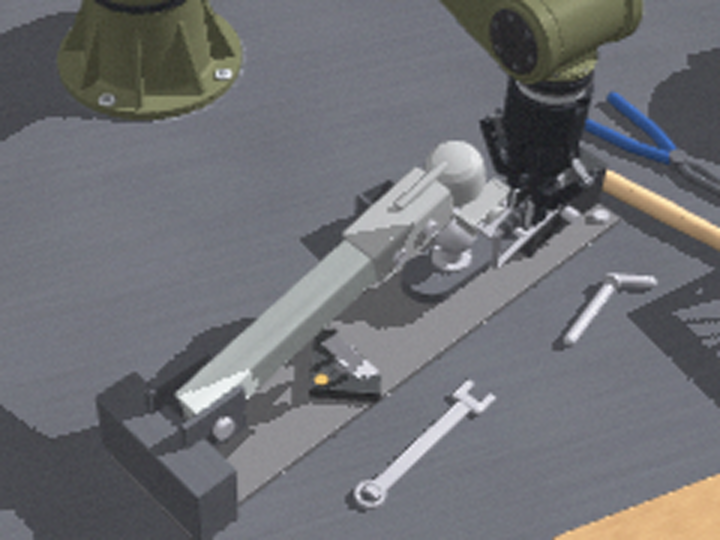

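The picture shows the tongue raised about 0.27–0.28 rad. The ball is exposed on its mount at (455, 240), the coupler is clear above it, and the fingers are on the handle at (525, 215). The bystanders have not moved.

```bash
python3 -c "
from rig import *
print(hand_in())"
```

```text
the job is handed in; nothing more can be done
None
```

The latch was pulled to about its stop and the coupler lifted off the ball by its handle; I handed the job in with the handle still gripped at about 59 N, the rim roughly 50 mm above the ball top and no tools seen to have moved, but the hand-in returned no verdict.

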